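Set the long power board on the board stand

TASK

Set up the long power board for testing: take it by its heatsink, lift it and set it down gently, without letting it drop, components up, across both raised rails of the board stand, so that it lies flat, square to the rails and centred on the stand. Leave the short board, which has the same heatsink, where it lies.

Things in the scene. Friction and masses are not known exactly. Their poses are not given: they have to be found in the camera images.
- long_board: Longer of two loose tan circuit boards, components up: 140 (x) by 64 (y) by 3 mm, 0.15 to 0.3 kg. In its middle a finned aluminium heatsink, 50 mm along x, 26 mm along y, top 43 mm above the underside: grip it across y, 30 mm above the underside. Other parts, up to 25 mm high, stand over 38 mm from the middle along x. Origin: centre of the underside, near the centre of mass; z up.
- short_board: Shorter tan circuit board, 88 (x) by 64 (y) by 3 mm, with the same heatsink (50 x 26 mm, top at 43 mm) in its middle; too short to span the rails. To be left alone. Origin: centre of the underside; z up.
- stand: Board stand, fixed: dark base plate 134 (x) by 110 (y) mm with two parallel aluminium rails on posts, running along its y. Each rail is 12 mm wide, 110 mm long, its plain flat top 60 mm above the bench; centre lines at x = -55 and +55 mm. The board belongs across them, its x along the stand's x, either way round. Origin: centre of the plate's underside, on the bench; z up.
Things that resemble listed ones, but are neither listed nor needed, are in the scene too. Leave any blue or green look-alike of the long_board alone. What is shaped like the stand but purple or turquoise is not meant.

How it is judged:
At the end, for the whole second after the job is handed in: The long board rests components up and flat (within 4 degrees) on top of both rails, still and let go, its middle within 15 mm of the stand's middle across the rails and within 20 mm along them, its length square to the rails within 12 degrees; the short board is within 30 mm of where it was (x of long_board in the frame of stand between -0.015 and 0.015 m and y of long_board in the frame of stand between -0.02 and 0.02 m and z of long_board in the frame of stand between 0.056 and 0.064 m and angle between the x axis of long_board and the x axis of stand, either way round below 0.21 rad and angle between long_board's own z axis and vertical below 0.07 rad and linear speed of long_board below 0.02 m/s and distance of short_board from where it was at the start of the episode below 0.03 m); the robot touches nothing.
It fails at once if the long board is dropped or banged onto the stand (it arrives on the rails faster than 0.5 m/s, as after a fall of about 13 mm, or is pressed on with over 40 N) (contact force between long_board and stand above 40 N or (linear speed of long_board above 0.5 m/s and horizontal distance between long_board and stand below 0.06 m and z of long_board in the frame of stand between 0.05 and 0.07 m)).
It fails at once if the short board is moved by more than 30 mm (distance of short_board from where it was at the start of the episode above 0.03 m).
It also fails if it takes over 40 s, if anything falls off the work surface, if the arm or the gripper's body presses on something with over 40 N, if the wrist force passes 120 N, or if a joint passes its speed limit or range.

ROBOT

A 7-joint arm with a two-finger parallel gripper is mounted at the origin on the work surface. World frame = base frame: x ahead of the robot, y to its left, z up, the work surface at z = 0. Lengths are in m, angles in rad, forces in N, time in s.
With the tool pointing down it reaches from about 0.4 to 0.85 m from the base axis. Payload 4.5 kg.
Tool frame: the origin (TCP) lies where the fingers leave the gripper's body, on its centre line; the fingertips stand 64 mm ahead of it and the grasp point (between the pads) lies 45 mm ahead of it; z points along the fingers, y is the direction in which the jaws open and shut (so a half turn about z gives the same grasp; the last joint's range is limited). The gripper opens to 88 mm and grips with 3 to 60 N. Pads are 18 mm wide; open, the fingers measure 123 mm over their backs; the gripper's body (75 mm by 187 mm) begins 45 mm behind the grasp point.
Start: joints at [1.303, 0.689, -0.195, 1.565, 0.157, 0.902, -0.215], TCP at [0.186, -0.597, 0.303] pointing down, gripper open.
Joint ranges: [-3.01, 3.01], [-0.46, 2.08], [-1.47, 1.51], [0.13, 2.56], [-1, 4.14], [0.04, 2.09], [-2.66, 2.66]. Speed limits (rad/s): [2.57, 2.57, 3.14, 3.14, 3.14, 3.14, 3.14].

INTERFACE

Orientations are given as a unit quaternion [x, y, z, w].
In Python, from plant import monitor, snapshot, workorder, finder gives the robot as it stands.
- The arm moves only by the tool carry_out, never from a script. Its argument "motion" is one flat list of numbers, 6 for each row, row after row: the shift along the tool's x, y, z in cm, then the turn, a rotation vector about the tool's x, y, z in rad. In form: [x, y, z, rx, ry, rz, x, y, z, rx, ry, rz, ...]. A call has 1 to 8 rows; each row shifts and turns the commanded pose from where the row before left it, along the tool's axes as they then stand; what a row does not reach is not made up. A row lasts 1/8 s, in which the tool goes at most 62.5 mm and 10.7 degrees, less where a joint would pass 70% of its speed; a pose out of reach is approached as far as the arm can. A call with a gripper value outside its range is refused whole. "hand" is the finger opening in cm, from 0 to 8.81, set as the call begins (left out, the last holds). The fingers move at their own pace and stop on an object; "grip_force" is the grip in N (left out, the last holds). Time passes only in rows, so rows that do not move let the fingers close. It gives the time, the measured TCP pose, the force and the opening at its end, in the units of the state.
- monitor.get_state(): the state, without advancing time (a new reading comes with each control period).
- snapshot(name): name is "scene" or "top" or "wrist"; returns a dict with "frame" (384x512x3 uint8, red, green, blue), "range_z" (384x512 float32, m along the optical axis (not along the pixel's ray), 0 where there is no reading), "fx", "fy", "cx", "cy" (pixels), "D" ([k1, k2, p1, p2, k3] as OpenCV has them; the pictures are not rectified), "rvec" (rotation vector, rad) and "tvec" (3), from world to camera coordinates, as OpenCV has them; the wrist camera has in their place "hand_eye" (4x4, takes a point from camera to tool coordinates, whose origin is the TCP and whose axes are the flange's). Camera axes: x right, y down, z forward; pixel columns grow to the right and rows downward; lengths in m; the calibration is good to about 2 mm. A picture is of the moment at which its call begins: read the wrist's pose just before it.
- workorder.finish_job(): hands the job in, once; it reports no verdict.
Trained networks look in a picture, given as the dict that the camera call returned (one of the last four; its "shot" number tells which), for a name from the list of things; names that differ only in an ending like _2 or _b are one class to them, and where a whole thing is asked for, a point or a joint stands for the part that bears it (a point fixed in the world has none). Each returns a list of dicts, best first, with "p" (0 to 1); they miss things now and then, are a little off and sometimes report something else, mostly with a low value. They report only what shows in the picture. A call takes as long as a camera call. They do not tell look-alikes from the thing itself.
- finder.masks_of(picture, thing): "pixels" (384x512 bool, what is visible of it) and "extent" ([left, top, right, bottom] in pixels, round what is visible of it).
The state is a dict: "clock": time; "q": joint angles; "qd": joint speeds; "joint_torque": joint torques, N m; "tool_pos": TCP position; "eef_rot": TCP orientation; "contact_force": force on the tool from outside, world axes, zero at the start; "moment": the same for the moment, N m; "opening": opening from 0.0 (shut) to 1.0 (fully open).
Only numpy, scipy, OpenCV 4.12 (cv2) and the standard library are available. Lean on these libraries where they do the work, as an engineer would, in place of code of your own. Each camera call takes 0.05 s, during which the arm holds its last target. There are 200 camera calls.

## Working session

There is one attempt and no reset: what is moved stays moved. The work goes in short steps, Python scripts to look and compute and a tool call to move; the robot and the scene stay as the last step left them, time stands still between calls to the robot, and variables do not carry over. Pictures are saved under pics/ and viewed, about 8 in all and at most 12, crops included, and the job is handed in when it is done.

Besides the shell and the picture viewer there is one more tool, called after "Request:" by a JSON object that holds its "api" and its "payload", one argument or row to a line. carry_out: Moves the arm, as the interface text tells. Its arguments: {"type":"object","properties":{"motion":{"type":"array"},"hand":{"type":"number"},"grip_force":{"type":"number"}},"required":["motion"]}

```bash
mkdir -p pics; cat > h.py <<'E'
import numpy as np,cv2
from scipy.spatial.transform import Rotation as R
from plant import monitor,snapshot,workorder,finder
def save(p,n): cv2.imwrite(f'pics/{n}.png',p['frame'][:,:,::-1])
def pose(p,st=None):
    """camera->world R,t"""
    if 'rvec' in p:
        r=cv2.Rodrigues(np.array(p['rvec'],float))[0]; return r.T,-r.T@np.array(p['tvec'],float).ravel()
    H=np.array(p['hand_eye']); Rt=R.from_quat(st['eef_rot']).as_matrix()
    return Rt@H[:3,:3],Rt@H[:3,3]+np.array(st['tool_pos'])
def cloud(p,st=None):
    K=np.array([[p['fx'],0,p['cx']],[0,p['fy'],p['cy']],[0,0,1.]])
    h,w=p['range_z'].shape; u,v=np.meshgrid(np.arange(w),np.arange(h))
    n=cv2.undistortPoints(np.stack([u,v],-1).reshape(-1,1,2).astype(np.float64),K,np.array(p['D'],float)).reshape(h,w,2)
    z=p['range_z'][...,None]; c=np.concatenate([n*z,z],-1)
    r,t=pose(p,st); W=c@r.T+t; W[p['range_z']<=0]=np.nan; return W
E
python3 - <<'E'
from h import *
s=monitor.get_state();print(s)
for n in('scene','top'):
    p=snapshot(n);save(p,n);W=cloud(p)
    for th in('long_board','short_board','stand'):
        for m in finder.masks_of(p,th):
            q=W[m['pixels']];q=q[~np.isnan(q[:,0])]
            print(n,th,round(m['p'],2),m['extent'],np.median(q,0).round(3),cv2.minAreaRect(q[:,:2].astype(np.float32)*1000), np.percentile(q[:,2],[5,95]).round(3))
a=np.hstack([cv2.imread('pics/scene.png'),cv2.imread('pics/top.png')]);cv2.imwrite('pics/both.png',cv2.resize(a,(800,300)))
E
```

```text
{'clock': 0.0, 'q': array([ 1.30274403,  0.68996553, -0.19452981,  1.56637141,  0.15732337,
        0.90249488, -0.21511331]), 'qd': array([-0.00257134, -0.00032751, -0.00026137, -0.00017444, -0.00044481,
       -0.00055003,  0.00118581]), 'joint_torque': array([-7.01254685e-04, -5.27560902e+01, -1.26676161e+00, -1.53426522e+01,
       -5.25024394e-02,  6.58332006e-03,  1.99892852e-04]), 'tool_pos': array([ 0.18561224, -0.59624997,  0.30191455]), 'eef_rot': array([ 9.88624224e-01,  1.50403767e-01, -2.09745270e-04, -8.97657567e-04]), 'contact_force': array([ 0.13305062, -0.42826906, -0.02267775]), 'moment': array([-0.02781462, -0.01432026, -0.01348343]), 'opening': 0.997523426174966}
scene long_board 0.77 [142.0, 165.1, 195.1, 181.4] [ 0.351 -0.243  0.008] ((328.61212158203125, -243.8564910888672), (142.3804473876953, 95.90145111083984), 85.36439514160156) [-0.002  0.041]
scene long_board 0.68 [142.8, 201.9, 165.8, 246.2] [ 0.541 -0.284  0.005] ((519.8500366210938, -287.86383056640625), (151.68795776367188, 65.13082885742188), 1.5915874242782593) [-0.001  0.042]
scene long_board 0.65 
[... 1502 characters left out ...]
 151.6, 253.2, 188.9] [0.515 0.03  0.006] ((520.0095825195312, 30.86591339111328), (88.20030212402344, 63.93037796020508), 13.498536109924316) [-0.001  0.044]
top stand 0.88 [105.1, 117.7, 161.1, 178.8] [0.6   0.312 0.009] ((597.0509643554688, 314.371337890625), (140.22561645507812, 117.33179473876953), 18.396167755126953) [0.004 0.061]
top stand 0.85 [147.3, 197.1, 202.1, 261.2] [0.376 0.197 0.009] ((378.19671630859375, 201.70892333984375), (144.09071350097656, 114.84198760986328), 14.037521362304688) [0.005 0.062]
top stand 0.59 [63.0, 193.4, 121.3, 255.2] [0.4   0.414 0.009] ((398.0843505859375, 424.4981689453125), (139.8243408203125, 132.74319458007812), 10.503972053527832) [0.005 0.062]
```

View pics/both.png

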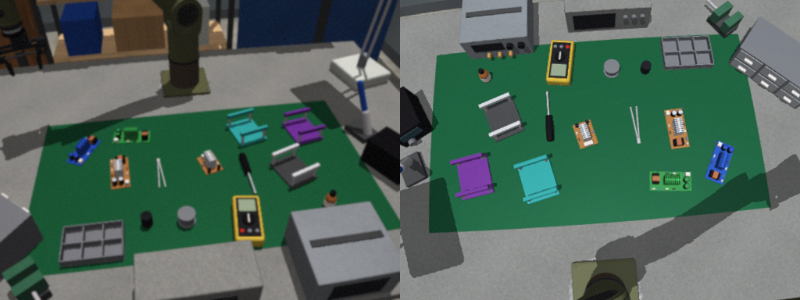

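View pics/top.png

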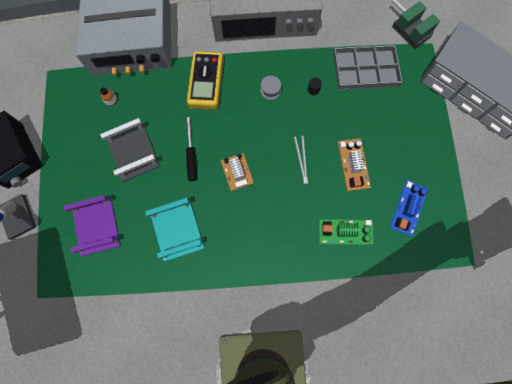

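The tan long board is at top-view pixel (355,165), and the dark stand with white rails is at (131,149). The green, blue, teal and purple ones are decoys. Next I'll measure the exact poses.

```bash
cat >> h.py <<'E'
def rect(q): 
    c,(a,b),t=cv2.minAreaRect((q[:,:2]*1000).astype(np.float32)); 
    if a<b: a,b,t=b,a,t+90
    return np.round(c,1),round(a,1),round(b,1),round((t+90)%180-90,1)
E
python3 - <<'E'
from h import *
for n in('scene','top'):
    W=cloud(snapshot(n)); Z=W[...,2]
    def near(c,r,lo,hi): 
        m=(np.hypot(W[...,0]-c[0],W[...,1]-c[1])<r)&(Z>lo)&(Z<hi); return W[m]
    q=near((.517,-.2845),.1,.036,.05); print(n,'sink',rect(q),len(q),np.median(q,0),np.median(q[:,2]))
    q=near((.517,-.2845),.085,.0022,.05); print(n,'board',rect(q))
    q=near((.597,.314),.12,.052,.07); print(n,'rails',rect(q),np.median(q[:,2]),len(q))
    d=q[:,:2]-[.597,.314]
    for s in(1,-1):
        k=q[s*(d[:,0]*np.cos(.32)+d[:,1]*np.sin(.32))>0]; print('  rail',rect(k),k.mean(0).round(4))
print(monitor.get_state()['clock'])
E
```

```text
scene sink (array([ 522., -288.]), 55.5, 26.2, 3.8) 152 [ 0.52539347 -0.2869067   0.0403909 ] 0.040390895577089636
scene board (array([ 519.6, -279.1]), 157.8, 150.0, 7.0)
scene rails (array([598.4, 310. ]), 126.0, 114.3, 18.9) 0.057775173331570784 384
  rail (array([651.2, 328.1]), 114.4, 15.1, -70.5) [0.653  0.3245 0.0574]
  rail (array([547. , 290.5]), 109.9, 16.3, -71.2) [0.5481 0.2908 0.0576]
top sink (array([ 516.9, -285.4]), 52.3, 27.7, 3.9) 170 [ 0.51586573 -0.28436873  0.04143755] 0.0414375548609649
top board (array([ 518.1, -285.2]), 166.1, 161.4, -59.4)
top rails (array([595.4, 311.8]), 124.5, 111.0, 19.2) 0.059377512103800156 462
  rail (array([646.9, 329.8]), 110.8, 15.4, -71.0) [0.6459 0.3296 0.0591]
  rail (array([543.6, 293.8]), 111.0, 14.5, -71.1) [0.543  0.2932 0.0591]
0.5
```

Request:
{"api": "carry_out", "payload": {
  "motion": [3.5, -1.7, 0.4, 0, 0, 0, 4.5, -2.2, 0.5, 0, 0, 0, 4.5, -2.2, 0.5, 0, 0, 0, 4.5, -2.2, 0.5, 0, 0, 0, 4.5, -2.2, 0.5, 0, 0, 0, 4.5, -2.2, 0.5, 0, 0, 0, 4.5, -2.2, 0.5, 0, 0, 0, 4.5, -2.2, 0.5, 0, 0, 0],
  "hand": 8.8
}}

```text
clock: 1.5
tool_pos: [0.4704, -0.3284, 0.2638]
eef_rot: [0.989, 0.15, 0.0, 0.0]
contact_force: [1.2, -0.8, -0.6]
opening: 0.997
```

Request:
{"api": "carry_out", "payload": {
  "motion": [3.5, -1.7, 0.4, 0, 0, 0, 2, -0.9, 0.4, 0, 0, 0, 0, 0, 0, 0, 0, 0.12, 0, 0, 0, 0, 0, 0.12, 0, 0, 0, 0, 0, 0, 0, 0, 0, 0, 0, 0]
}}

```text
clock: 2.25
tool_pos: [0.514, -0.2883, 0.2558]
eef_rot: [0.999, 0.032, 0.0, 0.0]
contact_force: [1.1, -0.7, -0.1]
opening: 1.0
```

```bash
cat >> h.py <<'E'
def delta(x,y,z,yaw_deg):
    """shift in tool axes (cm) and turn (rad) to a tool-down pose with tool x at yaw"""
    s=monitor.get_state(); Rt=R.from_quat(s['eef_rot']); d=Rt.inv().apply(np.array([x,y,z])-s['tool_pos'])*100
    c,n=np.cos(np.radians(yaw_deg)),np.sin(np.radians(yaw_deg))
    G=R.from_matrix(np.array([[c,n,0],[n,-c,0],[0,0,-1]]))
    print('t',s['clock'],'pos',np.round(s['tool_pos'],4),'d',d.round(2),'rot',(Rt.inv()*G).as_rotvec().round(3),'F',s['contact_force'].round(1),'open',round(s['opening'],3))
E
python3 - <<'E'
from h import *
delta(.5175,-.285,.075,3.7)
s=monitor.get_state();p=snapshot('wrist');save(p,'w1');W=cloud(p,s);Z=W[...,2]
q=W[(np.hypot(W[...,0]-.517,W[...,1]+.285)<.09)&(Z>.036)&(Z<.05)];print('sink',rect(q),len(q),np.median(q[:,2]))
m=finder.masks_of(p,'long_board')
for k in m:
    q=W[k['pixels']];q=q[~np.isnan(q[:,0])];print(k['p'],rect(q),k['extent'])
E
```

```text
t 2.25 pos [ 0.514  -0.2883  0.2558] d [ 0.37 -0.31 18.08] rot [ 0.    -0.    -0.001] F [ 1.1 -0.7 -0.1] open 1.0
sink (array([ 518.9, -285.9]), 50.0, 25.7, 3.4) 1105 0.04347998079612475
0.97 (array([ 339.6, -246. ]), 131.6, 64.9, 83.6) [159.2, 274.7, 267.4, 339.7]
0.68 (array([ 516.7, -286.4]), 145.8, 65.8, 3.9) [222.1, 99.2, 286.5, 229.8]
0.62 (array([ 466.8, -402.4]), 199.4, 126.9, 18.7) [314.4, 219.1, 406.1, 293.2]
```

View pics/w1.png

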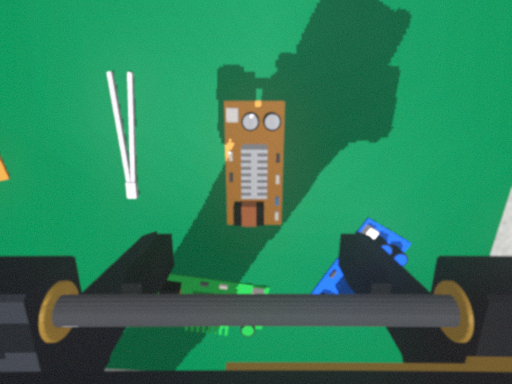

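The wrist view shows the tan board at pixels (222–286, 99–230), with its heatsink at (255,172). The fingers have a clear path down.

Request:
{"api": "carry_out", "payload": {
  "motion": [0.4, -0.2, 3, 0, 0, 0, 0, 0, 4, 0, 0, 0, 0, 0, 4, 0, 0, 0, 0, 0, 3, 0, 0, 0, 0, 0, 2, 0, 0, 0, 0, 0, 1.5, 0, 0, 0, 0, 0, 0.6, 0, 0, 0, 0, 0, 0, 0, 0, 0]
}}

```text
clock: 3.35
tool_pos: [0.518, -0.2862, 0.075]
eef_rot: [1.0, 0.031, 0.0, 0.0]
contact_force: [-0.3, -0.3, 1.2]
opening: 0.996
```

Request:
{"api": "carry_out", "payload": {
  "motion": [0, 0, 0, 0, 0, 0, 0, 0, 0, 0, 0, 0, 0, 0, 0, 0, 0, 0, 0, 0, 0, 0, 0, 0, 0, 0, 0, 0, 0, 0, 0, 0, 0, 0, 0, 0],
  "hand": 1,
  "grip_force": 30
}}

```text
clock: 4.1
tool_pos: [0.5178, -0.286, 0.0747]
eef_rot: [1.0, 0.031, -0.0, 0.0]
contact_force: [0.8, -0.0, -0.7]
opening: 0.346
```

Request:
{"api": "carry_out", "payload": {
  "motion": [0, 0, 0, 0, 0, 0, 0, 0, 0, 0, 0, 0, 0, 0, 0, 0, 0, 0, 0, 0, 0, 0, 0, 0]
}}

```text
clock: 4.6
tool_pos: [0.5178, -0.2861, 0.0747]
eef_rot: [1.0, 0.031, 0.0, 0.0]
contact_force: [-0.5, 0.8, 0.5]
opening: 0.288
```

Request:
{"api": "carry_out", "payload": {
  "motion": [0, 0, -0.5, 0, 0, 0, 0, 0, -1.5, 0, 0, 0, 0, 0, -2.5, 0, 0, 0, 0, 0, -3, 0, 0, 0, 0, 0, -3, 0, 0, 0, 0, 0, -2.5, 0, 0, 0, 0, 0, -1, 0, 0, 0, 0, 0, 0, 0, 0, 0]
}}

```text
clock: 5.6
tool_pos: [0.5179, -0.2861, 0.2154]
eef_rot: [1.0, 0.031, 0.0, 0.0]
contact_force: [0.3, -0.4, -2.5]
opening: 0.292
```

```bash
python3 - <<'E'
from h import *
delta(.596,.312,.2,19)
s=monitor.get_state();p=snapshot('wrist');save(p,'w2')
E
```

```text
t 5.6 pos [ 0.5179 -0.2861  0.2154] d [ 11.49 -59.21   1.51] rot [ 0.001 -0.001 -0.27 ] F [ 0.3 -0.4 -2.5] open 0.292
```

View pics/w2.png

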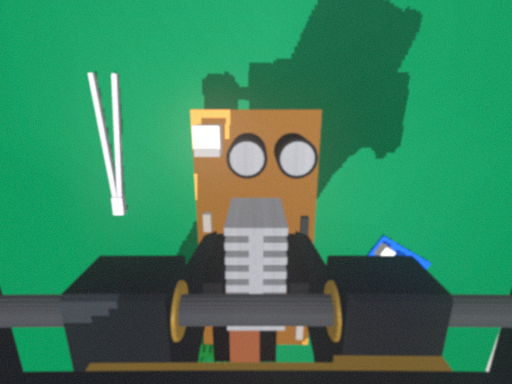

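The board is held level, with its heatsink between the pads at about pixel (255,265). Now I'll carry it over to the stand.

Request:
{"api": "carry_out", "payload": {
  "motion": [0.3, -1.5, 0, 0, 0, 0, 0.5, -3, 0, 0, 0, 0, 0.8, -4, 0, 0, 0, 0, 0.8, -4, 0, 0, 0, 0, 0.8, -4, 0, 0, 0, 0, 0.8, -4, 0, 0, 0, 0, 0.8, -4, 0, 0, 0, 0, 0.8, -4, 0, 0, 0, 0]
}}

```text
clock: 6.65
tool_pos: [0.5554, 0.0047, 0.2138]
eef_rot: [0.999, 0.032, -0.001, -0.0]
contact_force: [-0.3, 0.5, -2.8]
opening: 0.293
```

Request:
{"api": "carry_out", "payload": {
  "motion": [0.8, -4, 0, 0, 0, 0, 0.8, -4, 0, 0, 0, 0, 0.8, -4, 0, 0, 0, 0, 0.8, -4, 0, 0, 0, 0, 0.8, -4, 0, 0, 0, 0, 0.8, -4, 0, 0, 0, 0, 0.5, -3, 0, 0, 0, 0, 0.3, -1.5, 0, 0, 0, 0]
}}

```text
clock: 7.65
tool_pos: [0.5925, 0.2932, 0.2134]
eef_rot: [0.999, 0.033, -0.001, -0.0]
contact_force: [0.3, -1.0, -3.5]
opening: 0.294
```

```bash
python3 - <<'E'
from h import *
delta(.596,.312,.2,19)
E
```

```text
t 7.65 pos [0.5925 0.2932 0.2134] d [ 0.48 -1.85  1.34] rot [-0.001  0.002 -0.266] F [ 0.3 -1.  -3.5] open 0.294
```

Request:
{"api": "carry_out", "payload": {
  "motion": [0.5, -1.8, 0.5, 0, 0, 0, 0, 0, 0.5, 0, 0, -0.08, 0, 0, 0.3, 0, 0, -0.1, 0, 0, 0, 0, 0, -0.087, 0, 0, 0, 0, 0, 0, 0, 0, 0, 0, 0, 0]
}}

```text
clock: 8.4
tool_pos: [0.5983, 0.3076, 0.2014]
eef_rot: [0.987, 0.163, -0.0, 0.0]
contact_force: [-1.2, -0.2, -2.7]
opening: 0.291
```

```bash
python3 - <<'E'
from h import *
delta(.596,.312,.145,19)
s=monitor.get_state();p=snapshot('wrist');save(p,'w3');W=cloud(p,s);Z=W[...,2]
q=W[(np.hypot(W[...,0]-.597,W[...,1]-.314)<.13)&(Z>.05)&(Z<.068)]
d=(q[:,0]-.597)*np.cos(.33)+(q[:,1]-.314)*np.sin(.33)
for k in(q[d>0],q[d<0]):
    if len(k)>10: print('rail',rect(k),len(k),np.median(k[:,2]))
q=W[(Z>.10)&(Z<.135)&(np.hypot(W[...,0]-.6,W[...,1]-.31)<.11)]; print('board',rect(q),len(q))
# board plate tilt from visible plate pixels
for k in finder.masks_of(p,'long_board')[:1]:
    a=W[k['pixels']];a=a[~np.isnan(a[:,0])];a=a[(a[:,2]<.132)&(a[:,2]>.105)];print(k['p'],k['extent'],rect(a),np.percentile(a[:,2],[10,50,90]))
    a=a[abs(a[:,2]-np.median(a[:,2]))<.004];c,*_=np.linalg.lstsq(np.c_[a[:,:2]-a[:,:2].mean(0),np.ones(len(a))],a[:,2],rcond=None);print('slope',c)
p=snapshot('top');W=cloud(p);Z=W[...,2]
q=W[(np.hypot(W[...,0]-.597,W[...,1]-.314)<.12)&(Z>.052)&(Z<.07)];print('top rails',rect(q))
E
```

```text
t 8.4 pos [0.5983 0.3076 0.2014] d [-0.08 -0.49  5.64] rot [ 0.     0.    -0.005] F [-1.2 -0.2 -2.7] open 0.291
rail (array([648.7, 329.3]), 110.6, 11.9, -70.6) 418 0.06072733158021772
rail (array([532.1, 344.9]), 5.0, 2.9, -21.6) 37 0.05647348951901335
board (array([598.9, 307.7]), 140.4, 64.3, 18.7) 10257
0.93 [188.5, 113.3, 324.2, 364.8] (array([598.9, 307.7]), 140.4, 64.3, 18.7) [0.12962502 0.13038733 0.13117619]
slope [1.01734877e-04 2.56933483e-04 1.30386987e-01]
top rails (array([596.6, 308.8]), 123.1, 103.5, 19.7)
```

View pics/w3.png

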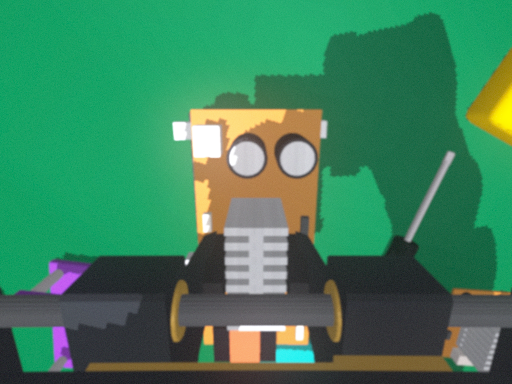

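The board is level and sits about 4 mm from the stand's centre. I'll correct that and start lowering it.

Request:
{"api": "carry_out", "payload": {
  "motion": [-0.1, -0.4, 1, 0, 0, -0.008, 0, 0, 2, 0, 0, 0, 0, 0, 1.5, 0, 0, 0, 0, 0, 1, 0, 0, 0, 0, 0, 0.5, 0, 0, 0, 0, 0, 0.2, 0, 0, 0, 0, 0, 0, 0, 0, 0]
}}

```text
clock: 9.43
tool_pos: [0.5963, 0.3116, 0.14]
eef_rot: [0.986, 0.168, 0.0, -0.0]
contact_force: [-0.6, -0.5, -3.0]
opening: 0.293
```

Request:
{"api": "carry_out", "payload": {
  "motion": [0, 0, 0.1, 0, 0, 0, 0, 0, 0.05, 0, 0, 0, 0, 0, 0, 0, 0, 0]
}}

```text
clock: 9.8
tool_pos: [0.5961, 0.3115, 0.1383]
eef_rot: [0.986, 0.168, 0.0, 0.0]
contact_force: [-0.5, -0.8, -3.5]
opening: 0.291
```

Request:
{"api": "carry_out", "payload": {
  "motion": [0, 0, 0.1, 0, 0, 0, 0, 0, 0.05, 0, 0, 0, 0, 0, 0, 0, 0, 0]
}}

```text
clock: 10.18
tool_pos: [0.596, 0.3115, 0.1366]
eef_rot: [0.986, 0.168, -0.0, 0.0]
contact_force: [-0.1, -0.3, -3.2]
opening: 0.296
```

Request:
{"api": "carry_out", "payload": {
  "motion": [0, 0, 0.05, 0, 0, 0, 0, 0, 0.05, 0, 0, 0, 0, 0, 0, 0, 0, 0]
}}

```text
clock: 10.55
tool_pos: [0.596, 0.3115, 0.1356]
eef_rot: [0.986, 0.168, -0.0, 0.0]
contact_force: [-0.3, -0.7, -3.3]
opening: 0.295
```

Request:
{"api": "carry_out", "payload": {
  "motion": [0, 0, 0.05, 0, 0, 0, 0, 0, 0, 0, 0, 0]
}}

```text
clock: 10.8
tool_pos: [0.596, 0.3115, 0.1351]
eef_rot: [0.986, 0.168, -0.0, 0.0]
contact_force: [-0.6, 0.2, -3.2]
opening: 0.292
```

Request:
{"api": "carry_out", "payload": {
  "motion": [0, 0, 0.05, 0, 0, 0, 0, 0, 0, 0, 0, 0]
}}

```text
clock: 11.05
tool_pos: [0.5961, 0.3115, 0.1347]
eef_rot: [0.986, 0.168, 0.0, 0.0]
contact_force: [0.4, -0.1, -2.1]
opening: 0.293
```

Request:
{"api": "carry_out", "payload": {
  "motion": [0, 0, 0.05, 0, 0, 0, 0, 0, 0, 0, 0, 0]
}}

```text
clock: 11.3
tool_pos: [0.5961, 0.3115, 0.1347]
eef_rot: [0.986, 0.168, 0.0, -0.0]
contact_force: [-1.9, -1.2, 3.8]
opening: 0.292
```

The force reading shows the board is resting on the rails with about 6 N of pressure. Releasing now.

Request:
{"api": "carry_out", "payload": {
  "motion": [0, 0, 0, 0, 0, 0, 0, 0, 0, 0, 0, 0, 0, 0, 0, 0, 0, 0, 0, 0, 0, 0, 0, 0, 0, 0, 0, 0, 0, 0, 0, 0, 0, 0, 0, 0],
  "hand": 6
}}

```text
clock: 12.05
tool_pos: [0.596, 0.3115, 0.1342]
eef_rot: [0.986, 0.168, 0.0, 0.0]
contact_force: [0.5, -0.3, -0.3]
opening: 0.682
```

Request:
{"api": "carry_out", "payload": {
  "motion": [0, 0, -0.5, 0, 0, 0, 0, 0, -1, 0, 0, 0, 0, 0, -2, 0, 0, 0, 0, 0, -3, 0, 0, 0, 0, 0, -3, 0, 0, 0, 0, 0, -3, 0, 0, 0, 0, 0, -2, 0, 0, 0, 0, 0, 0, 0, 0, 0]
}}

```text
clock: 13.05
tool_pos: [0.5971, 0.312, 0.2824]
eef_rot: [0.986, 0.168, 0.003, -0.001]
contact_force: [0.5, 0.4, -0.4]
opening: 0.68
```

```bash
python3 - <<'E'
from h import *
delta(.596,.312,.3,19)
s=monitor.get_state();p=snapshot('wrist');save(p,'w4');W=cloud(p,s);Z=W[...,2]
D=np.hypot(W[...,0]-.596,W[...,1]-.312)
b=(D<.085)&(Z>.0585)&(Z<.0685)
for k in finder.masks_of(p,'long_board')[:1]:
    a=W[k['pixels']];a=a[~np.isnan(a[:,0])];a=a[(a[:,2]>.055)];print(k['p'],rect(a))
    a=a[abs(a[:,2]-np.median(a[:,2]))<.003];c,*_=np.linalg.lstsq(np.c_[a[:,:2]-a[:,:2].mean(0),np.ones(len(a))],a[:,2],rcond=None);print('slope',c)
q=W[(D<.14)&(Z>.05)&(Z<.12)];print('all',rect(q))
p=snapshot('top');W=cloud(p)
for k in finder.masks_of(p,'short_board'):
    a=W[k['pixels']];a=a[~np.isnan(a[:,0])];print('short',k['p'],rect(a))
E
```

```text
t 13.05 pos [0.5971 0.312  0.2824] d [-0.09 -0.04 -1.76] rot [-0.001 -0.005  0.005] F [ 0.5  0.4 -0.4] open 0.68
all (array([597.2, 311.2]), 139.4, 109.7, 19.2)
short 0.73 (array([520.3,  31.3]), 88.5, 63.9, 14.5)
```

View pics/w4.png

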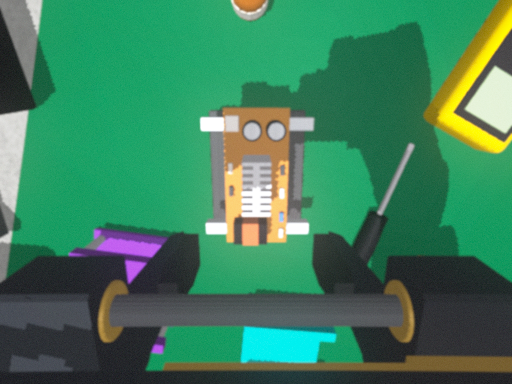

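The board lies across both rails, and each rail sticks out about the same amount on either side (left edge about 201–223, right about 290–312). I'll make one last flatness check and then hand in.

```bash
python3 - <<'E'
from h import *
s=monitor.get_state();p=snapshot('wrist');W=cloud(p,s);f=p['frame'].astype(int);Z=W[...,2]
m=(np.hypot(W[...,0]-.596,W[...,1]-.312)<.1)&(Z>.055)&(Z<.1)
t=m&(f[...,0]-f[...,2]>50); print('tan',rect(W[t]))
a=W[t&(Z<.069)];c,*_=np.linalg.lstsq(np.c_[a[:,:2]-a[:,:2].mean(0),np.ones(len(a))],a[:,2],rcond=None);print('slope,ztop',c.round(4))
if abs(c[2]-.063)<.003 and np.hypot(*c[:2])<.04: print(workorder.finish_job())
E
```

```text
tan (array([596.9, 311.7]), 140.3, 64.8, 19.5)
slope,ztop [-0.0009  0.0008  0.0638]
the job is handed in; nothing more can be done
None
```

The long tan board is lying flat across both rails of the dark stand, and the job is handed in. I gripped it by the heatsink and lowered it in 0.5 mm steps until it touched down at about 6–7 N. Then I released it and backed the gripper away, finishing at about 13 s on the robot's clock.

| Last check | Measured | Expected |
|---|---|---|
| Board centre (x, y) | 596.9, 311.7 mm | about 597, 311 mm (stand centre) |
| Board angle | 19.5° | about 19.3° (stand angle) |
| Tilt | about 0.1° | under 4° |
| Top face height | 63.8 mm | 63 mm |
| Short board centre (x, y) | 520.3, 31.3 mm | 520.0, 30.9 mm at the start |

- **Failed check:** in the wrist picture taken after release, the network did not find the long board. I measured the board from its colour and depth in a new picture instead.
- **Disagreement:** the "scene" camera's positions were a few mm off the other two cameras, so I went by the wrist and top views.

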